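# Mix the roll-on in the hand-cranked bottle tumbler

### The job

Lay the teal, chrome-capped roll-on bottle in the tumbler's cradle without dropping it, then turn the red wing knob until its clamp bar lies lengthwise along the bottle. Take the crank by its bamboo handle and mix the bottle with two full turns clockwise as seen from the handle's end, at a steady, unhurried four or so seconds a turn, keeping hold through the heavy point of each turn so that the crank never races ahead or drops back, and let go with the cradle hanging upright again and the bottle still clamped, leaving everything else where it stands.

Things in the scene. Friction and masses are not known exactly. Their poses are not given: they have to be found in the camera images.
- rollon_mid (a point): Centre (mid-length, 14 mm up) of the loose roll-on bottle to mix, 60-120 g, lying flat: teal glass body 28 mm wide and high, cream label, round chrome cap 24 mm across at one end, 96 mm long in all. x runs along it to the cap, z up. Glass spans x = -48 to +20 mm, cap 22 to 48: a gripper closing across y at this point holds glass.
- tumbler: Fixed sage-green stand of the bottle tumbler; origin under its centre, on the slab. Base plate 200 (x) x 130 (y) x 15 mm; uprights at x = -92 and +92 mm, 12 x 44 mm, 127 mm tall, carry a level axle along x, 115 mm above the slab. The crank is outside the -x upright, on the robot's side; the cradle hangs between the uprights.
- axle (a point): Fixed point on the axle line in front of the crank, 115 mm up, at x = -170 mm of the stand: the handle's grip point circles round it at 55 mm radius in the plane across the axle. x lies along the axle from the handle towards the machine, y is level to the left as the robot sees it, z up.
- handle_grip (a point): Point to pinch on the centre line of the crank's bamboo handle: a sleeve 20 mm across, 80 mm long, parallel to the axle, spinning freely on its pin, so a gripper can keep one orientation all round. It reaches 22 mm to its free end and 58 mm to the machine; the crank arm is 62 mm away. It passes 60 to 170 mm above the slab. Use only its position (its axes spin).
- crank (a joint): Crank and cradle angle, rad, no stops. 0 = cradle upright, handle level with the axle on the left (+y). Grows clockwise seen from the handle's end: left, up over the top, down on the right; 2 turns = 12.57. A 0.7 kg weight 55 mm under the axle resists to 8 N at the handle on the way up, is overhead at half a turn, then pulls ahead as hard. Let go, it swings to hang upright.
- cradle_seat (a point): Where the bottle's centre lies when seated, cap either way: on the axle, mid-way between the uprights. Turns with the cradle; x along the axle, z up when hanging. Floor 14 mm below: a strip 24 mm wide, open at its sides except for walls 31 to 53 mm from this point at each end (x), 35 mm apart inside, up to 4 mm above the point. End walls 53-54 mm away along x, up to 18 mm above it.
- clamp_grip (a point): Point to pinch on the clamp's upright turning axis: middle of a red wing 13 mm thick, 34 long, 27 high (top 12 mm above), over the cradle's end block 62 mm from the seat towards the crank and 38 mm above the axle. Fixed under it is a chrome bar 16 mm wide, reaching 98 mm from the axis, 4.5 mm over a seated bottle. y = the way bar and wing's length point, z up.
- clamp (a joint): Clamp angle, rad; stiff (0.04 N m), stays where left, no stop at the clamped place. 0 = bar out to the left (+y of the tumbler), bottle free; grows clockwise from above; 1.571 = bar lengthwise over the bottle, pointing to the cradle's +x: clamped.
- amber_mid (a point): Centre of another bottle of the same size, with amber glass and a black cap, lying on the slab: not to be used, leave it.
- brush_holder: Bystander: white ceramic holder (76 mm wide) with a bamboo toothbrush, 210 mm tall. Origin under its centre.
- massager: Bystander: pink hard silicone scalp massager, 76 mm wide, 62 mm tall. Origin under its centre.
- compact: Bystander: rose compact mirror, 72 mm round and 16 mm high, its lid shut. Origin under its centre.
- cream: Bystander: white cream jar, 66 mm round, 55 mm tall. Origin under its centre.
- nailbrush: Bystander: bamboo nail brush, 85 x 36 x 34 mm. Origin under its centre.
- rinse_cup: Bystander: blue ceramic cup, 72 mm round, 95 mm tall. Origin under its centre.
Not all that is in view belongs to the job. There is more than one size of the part that bears rollon_mid; the job needs the middle-sized.

How it is judged:
On the way, in this order (a step that is already met when the one before it is completed fails the run):
1. the roll-on bottle lies in the hanging cradle, released (x of rollon_mid in the frame of cradle_seat between -0.009 and 0.009 m and y of rollon_mid in the frame of cradle_seat between -0.008 and 0.008 m and z of rollon_mid in the frame of cradle_seat between -0.005 and 0.009 m and angle between the x axis of rollon_mid and the x axis of cradle_seat, either way round below 0.15 rad and contact force between the fingers and rollon below 0.05 N and value of joint crank between -0.3 and 0.3 rad), for 0.2 s.
2. the clamp bar is turned lengthwise over the bottle (x of rollon_mid in the frame of cradle_seat between -0.009 and 0.009 m and y of rollon_mid in the frame of cradle_seat between -0.008 and 0.008 m and z of rollon_mid in the frame of cradle_seat between -0.005 and 0.009 m and angle between the x axis of rollon_mid and the x axis of cradle_seat, either way round below 0.15 rad and value of joint clamp between 1.3708 and 1.7708 rad and value of joint crank between -0.5 and 0.5 rad), for 0.2 s.
3. the crank has passed its heavy point for the first time with the bottle clamped (x of rollon_mid in the frame of cradle_seat between -0.009 and 0.009 m and y of rollon_mid in the frame of cradle_seat between -0.008 and 0.008 m and z of rollon_mid in the frame of cradle_seat between -0.005 and 0.009 m and angle between the x axis of rollon_mid and the x axis of cradle_seat, either way round below 0.15 rad and value of joint clamp between 1.3708 and 1.7708 rad and value of joint crank above 4.7 rad).
4. two turns are completed with the bottle clamped (x of rollon_mid in the frame of cradle_seat between -0.009 and 0.009 m and y of rollon_mid in the frame of cradle_seat between -0.008 and 0.008 m and z of rollon_mid in the frame of cradle_seat between -0.005 and 0.009 m and angle between the x axis of rollon_mid and the x axis of cradle_seat, either way round below 0.15 rad and value of joint clamp between 1.3708 and 1.7708 rad and value of joint crank between 12.1664 and 13.1664 rad), for 0.2 s.
At the end, for the whole second after the job is handed in: Crank two turns clockwise (12.57 rad within 0.3), hanging at rest; roll-on in the cradle (centre within 9 mm along, 8 mm across, 9 mm in height, 0.15 rad); clamp at 1.571 within 0.2 rad; nothing else moved by 30 mm; all released (x of rollon_mid in the frame of cradle_seat between -0.009 and 0.009 m and y of rollon_mid in the frame of cradle_seat between -0.008 and 0.008 m and z of rollon_mid in the frame of cradle_seat between -0.005 and 0.009 m and angle between the x axis of rollon_mid and the x axis of cradle_seat, either way round below 0.15 rad and value of joint clamp between 1.3708 and 1.7708 rad and value of joint crank between 12.2664 and 12.8664 rad and velocity of joint crank between -0.2 and 0.2 rad/s and distance of each of amber_mid, brush_holder, massager, compact, cream, nailbrush, rinse_cup from where it was at the start of the episode below 0.03 m); the robot touches nothing.
It fails at once if the crank races or drops back (faster than 7 rad/s either way) (velocity of joint crank above 7 rad/s or velocity of joint crank below -7 rad/s).
It fails at once if the roll-on is dropped or thrown (faster than 0.7 m/s and not held) (linear speed of rollon above 0.7 m/s and contact force between the fingers and rollon below 0.05 N).
It fails at once if the crank is turned more than half a turn the wrong way, or a whole turn too far (value of joint crank below -3.14 rad or value of joint crank above 18.8 rad).
It fails at once if a bystander is moved by 60 mm or more (distance of any of amber_mid, brush_holder, massager, compact, cream, nailbrush, rinse_cup from where it was at the start of the episode above 0.06 m).
It also fails if it takes over 69 s, if anything falls off the work surface, if the arm or the gripper's body presses on something with over 40 N, if the wrist force passes 120 N, or if a joint passes its speed limit or range.

### The arm

A 6-joint arm with a two-finger parallel gripper is mounted at the origin on the work surface. World frame = base frame: x ahead of the robot, y to its left, z up, the work surface at z = 0. Lengths are in m, angles in rad, forces in N, time in s.
With the tool pointing down it reaches from about 0.275 to 0.875 m from the base axis. Payload 12.5 kg.
Tool frame: the origin (TCP) lies on the centre line of the jaws, within the pads' length; the fingertips stand r.finger_overhang ahead of it and the grasp point (between the pads) lies 3 mm ahead of it (r.finger_overhang is the distance from the TCP to the fingertips, in m); z points along the fingers, y is the direction in which the jaws open and shut (so a half turn about z gives the same grasp; the last joint's range is limited). The gripper opens to 85 mm and grips with 20 to 120 N. Pads are 22 mm wide; open, the fingers measure 114 mm over their backs; the gripper's body (76 mm by 85 mm) begins 54 mm behind the grasp point. The pads swing forward as they close: fully open they stand 13 mm farther back than shut.
Start: joints at [-1.228, 0.351, 1.652, -0, 1.139, -0.085], TCP at [0.228, -0.5, 0.253] pointing down, gripper open.
Joint ranges: [-2.75, 2.75], [-0.79, 2.1], [0.01, 2.65], [-1.57, 4.71], [0.07, 3.14], [-2.87, 2.87]. Speed limits (rad/s): [2.22, 2.22, 2.79, 3.14, 3.14, 3.14].

### API

Orientations are given as a unit quaternion [x, y, z, w].
In Python, from cell import r, optics gives the robot as it stands. The module is installed in compiled form; this text tells all that it offers. Calls block until the motion is done:
- r.move_to(position, orientation): joint-space move of the TCP to a pose.
- r.move_linear(position, rot=None, vel=0.15): straight line of the TCP; rot=None keeps the orientation; vel is the mean speed in m/s.
- r.set_joints(angles): joint-space move.
- r.set_gripper(opening, squeeze=None): opening from 0.0 (shut) to 1.0 (fully open); squeeze is the grip in N (None keeps the last); returns when the fingers have stopped.
- r.sleep(seconds).
- r.inverse_kinematics(position, orientation): joint angles nearest the present ones, or None.
- optics.get_image(name): name is "scene" or "side" or "wrist"; returns a dict with "pixels" (384x512x3 uint8, red, green, blue), "depth" (384x512 float32, m along the optical axis (not along the pixel's ray), 0 where there is no reading), "fx", "fy", "cx", "cy" (pixels), "camera_from_world" (4x4, takes a point from world to camera coordinates); the wrist camera has in their place "mount" (4x4, takes a point from camera to tool coordinates, whose origin is the TCP and whose axes are the flange's). Camera axes: x right, y down, z forward; pixel columns grow to the right and rows downward; lengths in m; the calibration is good to about 2 mm. A picture is of the moment at which its call begins: read the wrist's pose just before it.
A pose or a line that the arm cannot do raises r.PlanningError and nothing moves.
- r.hand_in(): hands the job in, once; it reports no verdict.
Readings, each from a call of its own:
- r.current_t(): time.
- r.current_q(): joint angles.
- r.current_qvel(): joint speeds.
- r.current_effort(): joint torques, N m.
- r.current_tool_pos(): TCP position.
- r.current_ee_rot(): TCP orientation.
- r.current_contact_force(): force on the tool from outside, world axes, zero at the start.
- r.current_torque(): the same for the moment, N m.
- r.current_opening(): opening from 0.0 (shut) to 1.0 (fully open).
Only numpy, scipy, OpenCV 4.12 (cv2) and the standard library are available. Lean on these libraries where they do the work, as an engineer would, in place of code of your own. Each camera call takes 0.05 s, during which the arm holds its last target.

## Working session

There is one attempt and no reset: what is moved stays moved. The work goes in short steps, each a Python script; the robot and the scene stay as the last script left them, time stands still between calls to the robot, and variables do not carry over. Pictures are saved under pics/ and viewed, and the job is handed in when it is done.

```bash
ls -la; mkdir -p pics
cat > h.py <<'E'
import numpy as np, cv2
from cell import r, optics
from scipy.spatial.transform import Rotation as R
def save(name,img,scale=1.5):
    p=cv2.cvtColor(img,cv2.COLOR_RGB2BGR)
    if scale!=1: p=cv2.resize(p,None,fx=scale,fy=scale,interpolation=cv2.INTER_CUBIC)
    cv2.imwrite('pics/'+name,p)
def cloud(d):
    Z=d['depth'].astype(float); v,u=np.indices(Z.shape)
    P=np.stack([(u-d['cx'])/d['fx']*Z,(v-d['cy'])/d['fy']*Z,Z],-1)
    if 'camera_from_world' in d:
        T=np.linalg.inv(d['camera_from_world'])
    else:
        T=np.eye(4);T[:3,:3]=R.from_quat(d['rot']).as_matrix();T[:3,3]=d['pos'];T=T@d['mount']
    W=P@T[:3,:3].T+T[:3,3]; W[Z<=0]=np.nan
    return W
def shot(name):
    pos=np.array(r.current_tool_pos());rot=np.array(r.current_ee_rot())
    d=optics.get_image(name); d['pos']=pos;d['rot']=rot
    return d
E
python3 - <<'E'
from h import *
import pickle
print(r.current_t(),r.current_tool_pos(),r.current_ee_rot(),r.finger_overhang,r.current_opening())
for n in ['scene','side','wrist']:
    d=shot(n); save(n+'0.png',d['pixels']); pickle.dump(d,open(n+'0.pkl','wb'))
    print(n,d['fx'],d['cx'],d.get('camera_from_world',d.get('mount')))
E
```

```text
total 12
drwxr-xr-x  3 agent agent 4096 Dec  6 20:02 .
drwxr-xr-x 23 root  root  4096 Dec  6 20:02 ..
drwxr-xr-x  2 agent agent 4096 Dec  6 20:02 pics
0.0 [ 0.2280851  -0.50012079  0.25273874] [ 9.77213158e-01  2.12259431e-01 -7.61770423e-05 -6.09323826e-04] 0.022 1.0038318562833135
scene 352.39155519421035 253.45201019856356 [[-0.1982448   0.98014168 -0.00461481  0.12806601]
 [ 0.81124241  0.16143702 -0.56198207 -0.35628382]
 [-0.55007705 -0.11515375 -0.82713654  1.52340566]
 [ 0.          0.          0.          1.        ]]
side 397.32992231486895 261.9972984208772 [[ 0.9956284  -0.09265165  0.01182237 -0.54962509]
 [-0.06133994 -0.74404784 -0.66530461  0.07676533]
 [ 0.07043798  0.66167098 -0.7464784   1.08085277]
 [ 0.          0.          0.          1.        ]]
wrist 272.56855594834775 256.13664104512856 [[-1.57943282e-03 -9.59717746e-01 -2.80961480e-01  7.10644197e-02]
 [ 9.99998750e-01 -1.49407738e-03 -5.18000797e-04 -3.18078454e-04]
 [ 7.73563657e-05 -2.80961947e-01  9.59718906e-01 -1.21327060e-01]
 [ 0.00000000e+00  0.00000000e+00  0.00000000e+00  1.00000000e+00]]
```

View pics/scene0.png

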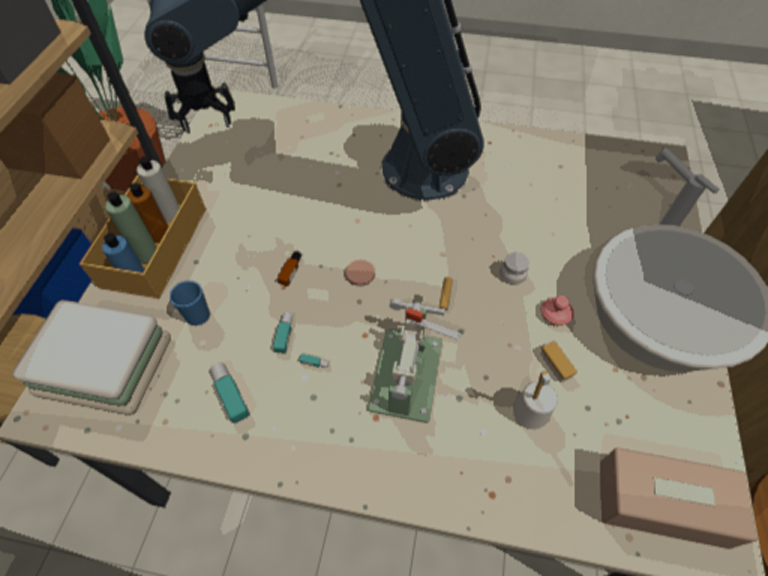

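View pics/side0.png

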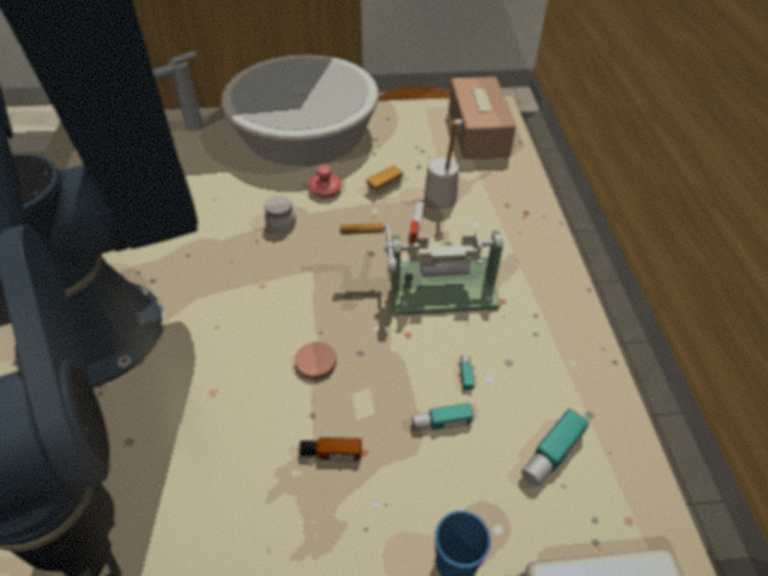

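View pics/wrist0.png

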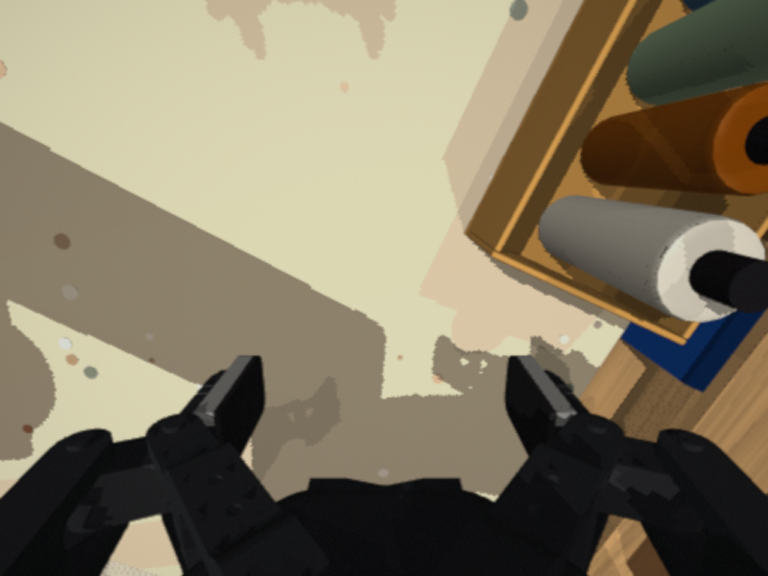

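Candidates for the teal bottle, in scene view pixels (1.5× scale): mid (283,333), small (313,360), large (228,390), and the amber one (289,268), which is not to be used. I'll check their sizes in a crop.

Run:
```python
from h import *
import pickle
for n in ['scene','side']:
    d=pickle.load(open(n+'0.pkl','rb')); W=cloud(d); hsv=cv2.cvtColor(d['pixels'],cv2.COLOR_RGB2HSV)
    H,S,V=[hsv[...,i].astype(int) for i in range(3)]
    tab=(abs(W[...,2])<0.01)
    print(n,'table z med',np.nanmedian(W[...,2][tab]))
    def comps(m,tag,minA=25):
        k,l,st,c=cv2.connectedComponentsWithStats(m.astype(np.uint8))
        for i in range(1,k):
            if st[i,4]<minA: continue
            P=W[l==i]; P=P[~np.isnan(P[:,0])]
            if len(P)<10: continue
            xy=P[:,:2];c0=np.median(xy,0);u,s,vt=np.linalg.svd(xy-xy.mean(0),full_matrices=False)
            e=(xy-c0)@vt.T
            lo,hi=np.percentile(e,[1,99],0)
            cc=c0+((lo+hi)/2)@vt
            print(tag,'px',c[i].round(),'A',st[i,4],'ctr',cc.round(3),'ext',(hi-lo).round(3),'ax',vt[0].round(2),'z',np.percentile(P[:,2],[2,50,98]).round(3))
    comps((H>78)&(H<95)&(S>120)&(W[...,2]>0.004),'teal')
    comps(((H<5)|(H>175))&(S>150)&(W[...,2]>0.05)&(W[...,2]<.25)&(W[...,0]>.3),'red')
    comps((H>12)&(H<22)&(S>120)&(W[...,2]>0.01)&(W[...,2]<.25)&(W[...,0]>.3),'bamboo')
    comps((H>5)&(H<14)&(S>200)&(W[...,2]>0.003)&(W[...,2]<.05)&(W[...,0]>.2),'amber')
    comps((H>40)&(H<75)&(S>40)&(W[...,2]>0.009)&(W[...,2]<.022)&(W[...,0]>.3),'plate',100)
    comps((H>40)&(H<78)&(S>40)&(W[...,2]>0.09)&(W[...,2]<.2)&(W[...,0]>.3),'upr')
    comps((H>100)&(H<125)&(S>100)&(W[...,2]>0.02)&(W[...,2]<.12)&(W[...,0]>.3),'cup',60)
d=pickle.load(open('scene0.pkl','rb'));save('c1.png',d['pixels'][160:290,130:320],4)
d=pickle.load(open('side0.pkl','rb'));save('c2.png',d['pixels'][120:220,200:350],5)
```

```text
scene table z med 0.0005595228299303256
teal px [188. 225.] A 113 ctr [ 0.624 -0.23 ] ext [0.061 0.021] ax [1.   0.09] z [0.016 0.028 0.032]
teal px [206. 240.] A 44 ctr [ 0.664 -0.155] ext [0.04  0.013] ax [0.02 1.  ] z [0.014 0.02  0.024]
teal px [154. 266.] A 315 ctr [ 0.788 -0.288] ext [0.087 0.033] ax [0.74 0.68] z [0.019 0.039 0.044]
bamboo px [ 97. 164.] A 2320 ctr [ 0.444 -0.619] ext [0.297 0.191] ax [ 0.94 -0.33] z [0.013 0.071 0.157]
bamboo px [191. 180.] A 91 ctr [ 0.443 -0.273] ext [0.062 0.022] ax [ 0.99 -0.13] z [0.021 0.028 0.033]
bamboo px [297. 195.] A 104 ctr [0.501 0.114] ext [0.074 0.016] ax [ 1.   -0.01] z [0.118 0.124 0.128]
bamboo px [372. 240.] A 250 ctr [0.565 0.377] ext [0.08  0.032] ax [0.81 0.59] z [0.027 0.034 0.038]
bamboo px [358. 258.] A 27 ctr [0.697 0.309] ext [0.014 0.003] ax [-0.4   0.92] z [0.099 0.147 0.193]
amber px [189. 187.] A 25 ctr [ 0.47  -0.276] ext [0.022 0.012] ax [0.25 0.97] z [0.011 0.02  0.032]
plate px [271. 251.] A 1370 ctr [0.653 0.058] ext [0.194 0.126] ax [ 1.   -0.03] z [0.011 0.015 0.02 ]
upr px [ 85. 147.] A 456 ctr [ 0.461 -
[... 1229 characters left out ...]
 152.] A 153 ctr [0.502 0.108] ext [0.072 0.014] ax [-1.    0.01] z [0.112 0.121 0.125]
bamboo px [225. 297.] A 248 ctr [ 0.441 -0.277] ext [0.064 0.025] ax [ 0.99 -0.1 ] z [0.022 0.027 0.03 ]
amber px [218. 301.] A 30 ctr [ 0.426 -0.282] ext [0.03  0.012] ax [-0.96 -0.29] z [0.014 0.026 0.028]
amber px [236. 298.] A 37 ctr [ 0.464 -0.284] ext [0.023 0.019] ax [ 0.6 -0.8] z [0.021 0.027 0.03 ]
plate px [295. 193.] A 1641 ctr [0.652 0.051] ext [0.19  0.121] ax [-1.    0.02] z [0.01  0.014 0.018]
upr px [331. 167.] A 41 ctr [0.741 0.042] ext [0.018 0.01 ] ax [ 0.27 -0.96] z [0.093 0.111 0.127]
cup px [308. 361.] A 842 ctr [ 0.596 -0.454] ext [0.067 0.062] ax [-0.42 -0.91] z [0.023 0.07  0.096]
```

View pics/c1.png

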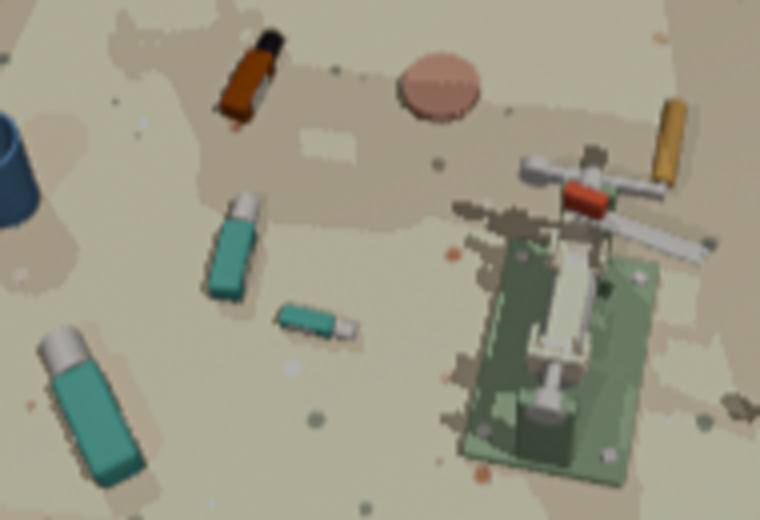

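View pics/c2.png

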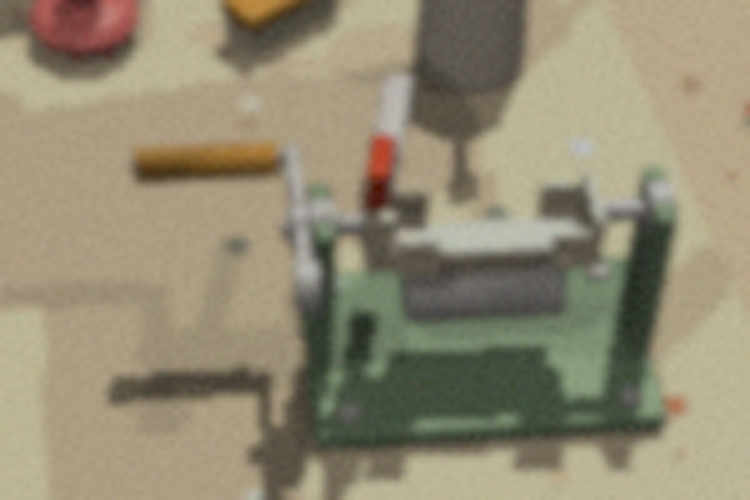

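The crops show three teal bottles. The one at scene (188,225) has about 61–68 mm of glass 28 mm high, which fits the 96 mm middle-sized bottle. The small one at (206,240) is 20 mm high and the large one at (154,266) is 40 mm high. The bamboo handle centre is about (0.501, 0.111, 0.115) and the stand about (0.653, 0.055). Next I'll check IK for the planned poses.

```bash
cat >> h.py <<'E'
def down(psi): # tool z down, tool x at yaw psi
    return (R.from_euler('z',psi)*R.from_quat([1,0,0,0])).as_quat()
E
python3 - <<'E'
from h import *
for nm,p in dict(lookb=(.60,-.235,.25),bot=(.615,-.235,.026),seat=(.653,.055,.13),hi=(.653,.055,.28),wing=(.591,.057,.164),wingh=(.591,.057,.3),hand=(.483,.111,.118),top=(.483,.056,.173),right=(.483,0,.118),lo=(.483,.056,.063)).items():
    for ps in (0,np.pi/2,np.pi,-np.pi/2):
        q=r.inverse_kinematics(p,down(ps)); print(nm,round(ps,2),None if q is None else np.round(q,2))
E
```

```text
lookb 0 [-0.45  0.53  1.39 -0.    1.22  1.13]
lookb 1.57 [-0.45  0.53  1.39 -0.    1.22 -0.45]
lookb 3.14 [-0.45  0.53  1.39 -0.    1.22 -2.02]
lookb -1.57 [-0.45  0.53  1.39 -0.    1.22  2.7 ]
bot 0 [-0.44  0.82  1.48 -0.    0.84  1.14]
bot 1.57 [-0.44  0.82  1.48 -0.    0.84 -0.44]
bot 3.14 [-0.44  0.82  1.48 -0.    0.84 -2.01]
bot -1.57 [-0.44  0.82  1.48 -0.    0.84  2.71]
seat 0 [ 0.01  0.67  1.46 -0.    1.01  1.58]
seat 1.57 [ 0.01  0.67  1.46 -0.    1.01  0.01]
seat 3.14 [ 0.01  0.67  1.46 -0.    1.01 -1.56]
seat -1.57 None
hi 0 [ 0.01  0.52  1.32 -0.    1.3   1.58]
hi 1.57 [ 0.01  0.52  1.32 -0.    1.3   0.01]
hi 3.14 [ 0.01  0.52  1.32 -0.    1.3  -1.56]
hi -1.57 None
wing 0 [ 0.02  0.53  1.61 -0.    1.    1.59]
wing 1.57 [ 0.02  0.53  1.61 -0.    1.    0.02]
wing 3.14 [ 0.02  0.53  1.61 -0.    1.   -1.55]
wing -1.57 None
wingh 0 [ 0.02  0.39  1.48 -0.    1.27  1.59]
wingh 1.57 [ 0.02  0.39  1.48 -0.    1.27  0.02]
wingh 3.14 [ 0.02  0.39  1.48 -0.    1.27 -1.55]
wingh -1.57 None
hand 0 [ 0.13  0.45  1.9  -0.    0.79  1.7 ]
hand 1.57 [ 0.13  0.45  1.9  -0.    0.79  0.13]
hand 3.14 [ 0.13  0.45  1.9  -0.    0.79 -1.44]
hand -1.57 None
top 0 [ 0.02  0.34  1.89 -0.    0.91  1.59]
top 1.57 [ 0.02  0.34  1.89 -0.    0.91  0.02]
top 3.14 [ 0.02  0.34  1.89 -0.    0.91 -1.55]
top -1.57 None
right 0 [-0.1   0.43  1.94 -0.    0.78  1.47]
right 1.57 [-0.1   0.43  1.94 -0.    0.78 -0.1 ]
right 3.14 [-0.1   0.43  1.94 -0.    0.78 -1.67]
right -1.57 None
lo 0 [ 0.02  0.54  1.95 -0.    0.66  1.59]
lo 1.57 [ 0.02  0.54  1.95 -0.    0.66  0.02]
lo 3.14 [ 0.02  0.54  1.95 -0.    0.66 -1.55]
lo -1.57 None
```

Run:
```python
from h import *
import pickle
r.move_to([.62,-.235,.24],down(0)); print(r.current_t(),r.current_tool_pos())
d=shot('wrist'); save('w1.png',d['pixels']); pickle.dump(d,open('w1.pkl','wb'))
W=cloud(d); hsv=cv2.cvtColor(d['pixels'],cv2.COLOR_RGB2HSV).astype(int)
z=W[...,2]; print('table',np.nanmedian(z[abs(z)<.01]))
m=(hsv[...,0]>78)&(hsv[...,0]<95)&(hsv[...,1]>110)&(z>.006)
k,l,st,c=cv2.connectedComponentsWithStats(m.astype(np.uint8))
for i in range(1,k):
    if st[i,4]>100: print(c[i],st[i])
# bottle region incl cap: points above table z>.01 near
m=(z>.010)&(z<.045)&(abs(W[...,0]-.61)<.09)&(abs(W[...,1]+.237)<.05)
k,l,st,c=cv2.connectedComponentsWithStats(m.astype(np.uint8))
i=1+np.argmax(st[1:,4]); P=W[l==i]; print(st[i],c[i])
xy=P[:,:2]; rect=cv2.minAreaRect((xy*1000).astype(np.float32)); print(rect, np.percentile(P[:,2],[2,50,98]))
```

```text
1.875 [ 0.61957612 -0.23584152  0.24004823]
table 0.0007830547986336645
[312.27001067  28.56101032] [ 268    0   79   68 2811]
[192.12948207 135.46015936] [174 128  37  16 502]
[253.43069767 168.07069767] [ 241  141   25   55 1075]
[ 241  141   26   75 1550] [254.5516129  176.13032258]
((606.8231811523438, -233.95394897460938), (96.2208480834961, 28.257728576660156), 5.118208408355713) [0.01789877 0.02807994 0.03006001]
```

View pics/w1.png

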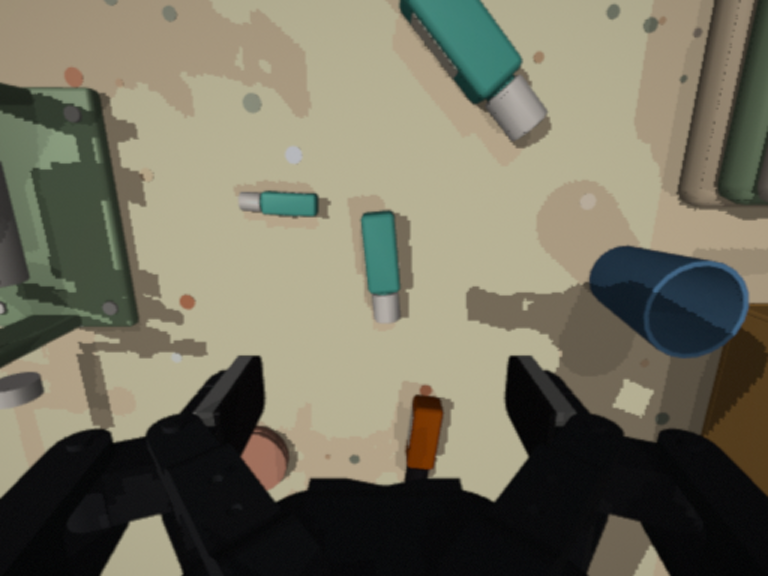

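The wrist view shows the mid bottle alone at about (380,262) with its cap at (386,310), near side. It measures 96.2 × 28.3 mm, with its top at 28 mm and its axis yawed 5.1°. All of that matches the description, so I'll grasp it.

Run:
```python
from h import *
import pickle
q=down(np.radians(5.1))
r.set_gripper(0.75)
r.move_to([.607,-.234,.10],q)
r.move_linear([.607,-.234,.026],vel=.1); print(r.current_t(),r.current_tool_pos(),r.current_contact_force())
r.set_gripper(0,squeeze=40); print(r.current_opening()*85,r.current_contact_force())
r.move_linear([.607,-.234,.20],vel=.15); print(r.current_t(),r.current_opening()*85,r.current_contact_force())
r.move_to([.55,.03,.27],down(0)); print(r.current_t(),r.current_opening()*85)
d=shot('wrist'); save('w2.png',d['pixels']); pickle.dump(d,open('w2.pkl','wb'))
```

```text
3.7833 [ 0.60739999 -0.23419688  0.02658581] [-0.06031522 -0.31812147  0.71621391]
27.089583940926907 [-0.29586035  0.20238219  5.82298452]
5.5083 26.978935456314346 [ 0.0818301   0.43493065 -1.43393619]
6.5917 27.00021295022463
```

View pics/w2.png

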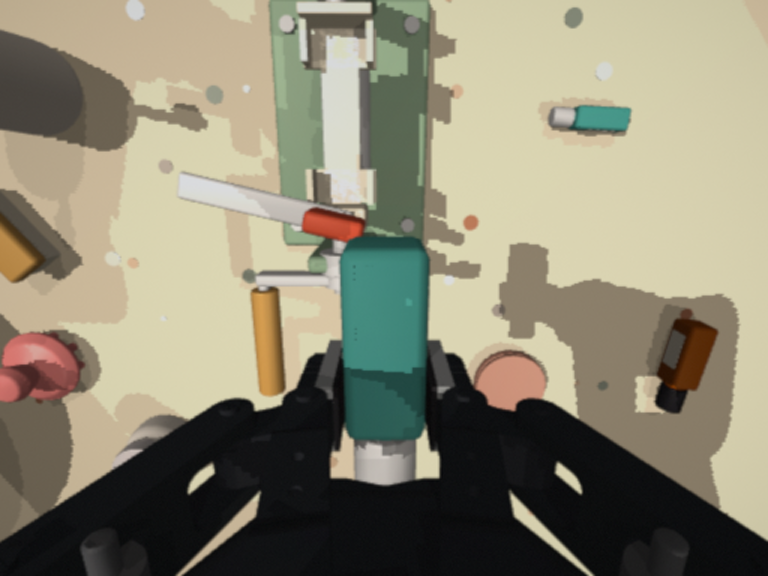

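Bottle is held, with its cap toward the robot. The cradle strip runs up the picture at about (342,50–200). The clamp bar points left but already about 14° forward, from the wing at (333,223) to the bar tip at (185,185). Next I'll measure the stand, cradle, wing and handle.

```bash
cat > meas.py <<'E'
from h import *
import pickle,sys
d=pickle.load(open(sys.argv[1],'rb')); W=cloud(d); hsv=cv2.cvtColor(d['pixels'],cv2.COLOR_RGB2HSV).astype(int)
H,S,V=hsv[...,0],hsv[...,1],hsv[...,2]; X,Y,Z=W[...,0],W[...,1],W[...,2]
print('table',np.nanmedian(Z[abs(Z)<.01]))
def rect(m,tag,minA=40):
    k,l,st,c=cv2.connectedComponentsWithStats(m.astype(np.uint8))
    for i in range(1,k):
        if st[i,4]<minA: continue
        P=W[l==i]; rc=cv2.minAreaRect((P[:,:2]*1000).astype(np.float32))
        print(tag,'px',c[i].round(),'A',st[i,4],np.round(rc[0],1),np.round(rc[1],1),round(rc[2],1),'z',np.percentile(P[:,2],[3,50,97]).round(4),'bbx',np.round([P[:,0].min(),P[:,0].max(),P[:,1].min(),P[:,1].max()],4))
box=(X>.5)&(X<.8)&(Y>-.05)&(Y<.22)
rect((H>40)&(H<80)&(S>30)&(Z>.008)&(Z<.022)&box,'plate',300)
rect((Z>.095)&(Z<.107)&box&(S<70)&(Y<.09),'floor')
rect((Z>.112)&(Z<.124)&box&(S<70)&(X>.6)&(Y<.1),'sidewall',15)
rect((Z>.126)&(Z<.15)&box&(S<70),'endwall/bar',15)
rect(((H<8)|(H>172))&(S>140)&(Z>.12)&(Z<.19)&box,'wing')
rect((H>10)&(H<25)&(S>110)&(Z>.09)&(Z<.15)&(X>.4)&(X<.6)&(Y>.05)&(Y<.17),'handle')
E
python3 meas.py w2.pkl
```

```text
table 0.000807947377026691
plate px [196.  70.] A 3011 [671.3 102.2] [ 39.  155.9] 89.8 z [0.0141 0.0158 0.0173] bbx [0.5933 0.7492 0.0827 0.122 ]
plate px [266.  78.] A 5402 [652.9  19.8] [ 51.5 192.4] 89.5 z [0.0142 0.0158 0.0173] bbx [ 0.5565  0.7491 -0.0065  0.0462]
floor px [227.  74.] A 3578 [644.9  59.9] [ 45.  121.1] 86.5 z [0.1003 0.1018 0.1036] bbx [0.5831 0.7047 0.0349 0.0802]
sidewall px [223.  22.] A 532 [695.8  57.7] [42.8 27.4] 89.6 z [0.1127 0.1195 0.1229] bbx [0.6819 0.7093 0.0362 0.0792]
sidewall px [207. 123.] A 118 [610.   77.5] [ 4.3 19.8] 89.3 z [0.1135 0.1196 0.1208] bbx [0.6001 0.6199 0.0752 0.0796]
sidewall px [247. 124.] A 87 [610.   38.7] [ 3.  19.8] 89.4 z [0.1187 0.1198 0.1211] bbx [0.6001 0.6198 0.0371 0.0402]
endwall/bar px [222.   5.] A 428 [707.   57.5] [41.4  6.7] 89.4 z [0.1263 0.1277 0.1293] bbx [0.7036 0.7103 0.0368 0.0782]
endwall/bar px [167. 133.] A 1686 [599.2  98.1] [113.7  18.1] 78.4 z [0.1334 0.1391 0.1405] bbx [0.5869 0.6184 0.0416 0.1545]
endwall/bar px [218. 178.] A 293 [554.3  69.3] [20.5 24.2] 88.3 z [0.1263 0.128  0.1311] bbx [0.542  0.5662 0.0588 0.0795]
wing px [221. 150.] A 628 [589.6  58.2] [33.3 12.6] 76.9 z [0.152  0.1653 0.1667] bbx [0.5824 0.5987 0.0411 0.0745]
handle px [178. 227.] A 1203 [500.3 113.2] [18.1 79.5] 89.8 z [0.1188 0.1243 0.1263] bbx [0.4606 0.5401 0.1041 0.1223]
```

Run:
```python
from h import *
import pickle
d=pickle.load(open('w2.pkl','rb')); W=cloud(d)-d['pos']; hsv=cv2.cvtColor(d['pixels'],cv2.COLOR_RGB2HSV).astype(int)
print(d['pos'])
u,v=np.meshgrid(np.arange(512),np.arange(384))
m=(hsv[...,0]>78)&(hsv[...,0]<95)&(hsv[...,1]>100)&(u>220)&(u<295)&(v>150)&(v<300)
P=W[m];P=P[~np.isnan(P[:,0])]
top=P[P[:,2]>np.percentile(P[:,2],50)-.003]
print(np.percentile(P,[1,50,99],axis=0).round(4)); print(cv2.minAreaRect((top[:,:2]*1000).astype(np.float32)))
c=(hsv[...,1]<40)&(u>235)&(u<277)&(v>294)&(v<322); print(np.nanpercentile(W[c],[1,50,99],axis=0).round(4))
```

```text
[0.55026127 0.0292198  0.26959268]
[[-0.017  -0.0129 -0.0162]
 [ 0.0198  0.0003  0.0019]
 [ 0.0478  0.0135  0.0033]]
((14.16279411315918, 0.2813863754272461), (67.26143646240234, 27.559825897216797), 0.5966330170631409)
[[-0.042  -0.0109 -0.0111]
 [-0.0305  0.0004 -0.0015]
 [ 0.0095  0.0119  0.0524]]
```

```bash
python3 - <<'E'
from h import *
import pickle
x,y=.6528,.058
r.move_to([x,y,.20],down(0)); 
r.move_linear([x,y,.150],vel=.1); f0=np.array(r.current_contact_force())
for z in (.135,.1315,.130,.129,.128,.127):
    r.move_linear([x,y,z],vel=.04); f=np.array(r.current_contact_force())-f0; print(z,f.round(2),np.round(r.current_tool_pos(),4))
    if f[2]>3 or np.linalg.norm(f)>8: break
print(r.current_t())
r.set_gripper(0.5); print(r.current_opening()*85,np.round(r.current_contact_force()-f0,2))
r.move_linear([x,y,.21],vel=.15); print(r.current_t())
r.move_to([.50,.058,.29],down(0))
d=shot('wrist'); save('w3.png',d['pixels']); pickle.dump(d,open('w3.pkl','wb')); print(r.current_t())
E
python3 meas.py w3.pkl
```

```text
0.135 [-0.12  0.31  0.46] [0.6528 0.058  0.1348]
0.1315 [-0.29 -0.33  0.11] [0.6527 0.058  0.1313]
0.13 [-0.96 -1.12  0.59] [0.6528 0.058  0.1299]
0.129 [-0.11  0.03 -0.27] [0.6528 0.058  0.129 ]
0.128 [-0.34 -0.2  -0.17] [0.6528 0.058  0.1279]
0.127 [-2.54  0.02  6.12] [0.6529 0.058  0.1276]
9.6417
42.55906380555209 [-1.3   0.54  0.53]
10.6417
11.4167
table 0.0008161914220026767
plate px [223.  35.] A 2370 [661.8 100.3] [43.7 88.9] 89.4 z [0.0141 0.0158 0.0174] bbx [0.6173 0.7065 0.078  0.1221]
plate px [288.  60.] A 3806 [629.1  21.9] [ 55.2 154.5] 89.4 z [0.0143 0.0158 0.0174] bbx [ 0.5517  0.7062 -0.0065  0.05  ]
plate px [227. 109.] A 962 [575.3  95.1] [54.9 46.3] 87.1 z [0.014  0.0157 0.0173] bbx [0.5519 0.5998 0.0679 0.1224]
floor px [259.  74.] A 250 [609.8  57.7] [34.7 21. ] 89.2 z [0.1005 0.1019 0.1042] bbx [0.5991 0.6201 0.0404 0.0751]
sidewall px [256.  63.] A 237 [618.4  57.9] [28. 23.] 0.7 z [0.1167 0.122  0.1238] bbx [0.6044 0.6325 0.0462 0.0692]
sidewall px [237.  69.] A 77 [611.7  77.1] [ 3.6 16.5] 88.8 z [0.1141 0.1197 0.121 ] bbx [0.6035 0.62   0.0754 0.079 ]
sidewall px [276.  70.] A 102 [610.2  38.5] [ 4.  19.4] 89.4 z [0.1163 0.1198 0.1212] bbx [0.6005 0.62   0.0365 0.0405]
endwall/bar px [257.  61.] A 329 [617.4  57.5] [26.5 14.1] 5.7 z [0.1261 0.1271 0.1287] bbx [0.6045 0.6307 0.0505 0.0648]
endwall/bar px [197.  78.] A 1665 [599.  102.3] [105.4  18.3] 74.6 z [0.1368 0.1391 0.1406] bbx [0.5802 0.6188 0.0525 0.1545]
endwall/bar px [256. 127.] A 626 [553.9  58.3] [42.7 23. ] 89.8 z [0.1263 0.1281 0.1311] bbx [0.5424 0.5655 0.0369 0.0797]
endwall/bar px [300. 136.] A 215 [547.1  13.6] [11.4 19.4] 0.2 z [0.1265 0.1288 0.1303] bbx [0.5413 0.5527 0.0039 0.0233]
wing px [256.  90.] A 604 [589.2  58.5] [32.7 12.8] 76.4 z [0.163  0.1654 0.1669] bbx [0.5802 0.598  0.042  0.0743]
handle px [206. 178.] A 1185 [500.4 114. ] [19.3 78.7] 89.6 z [0.1198 0.1244 0.1264] bbx [0.461  0.5397 0.1042 0.1235]
```

View pics/w3.png

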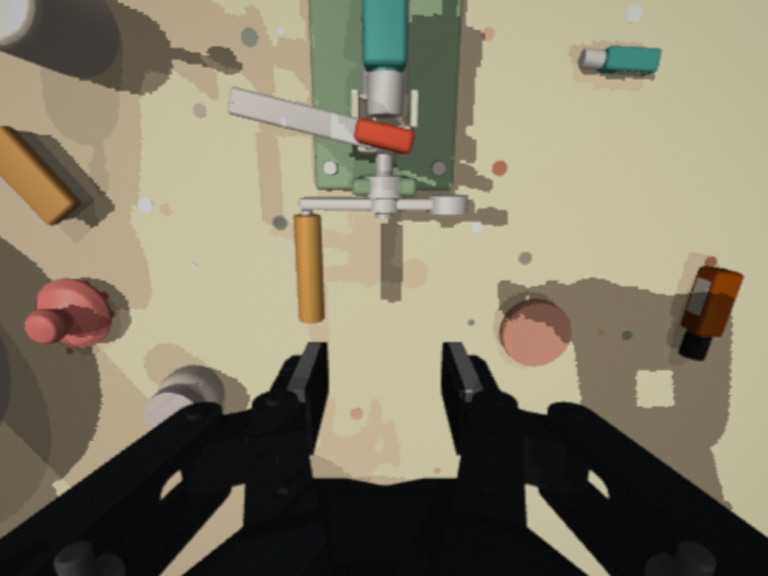

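The bottle is seated: its cap end at x=0.6045 puts the centre at about 0.6525, and the cap top at 127 mm fits. The wing at picture (384,134) is centred at (0.5894, 0.0583), with its length at 76.6° and its top at 165 mm. The clamp is therefore at about 0.234 rad and needs 1.337 rad clockwise.

```bash
python3 - <<'E'
from h import *
import pickle
x,y=.5894,.0583
r.move_to([x,y,.23],down(np.radians(76.6))); 
r.move_linear([x,y,.165],vel=.1); f0=np.array(r.current_contact_force()); print(r.current_t(),np.round(r.current_tool_pos(),4))
r.set_gripper(0,squeeze=30); print(r.current_opening()*85,np.round(r.current_contact_force()-f0,2))
q=np.array(r.current_q())
for k in range(1,5):
    qq=q.copy(); qq[5]+=1.337*k/4; r.set_joints(qq); print(r.current_t(),np.round(r.current_contact_force()-f0,2),np.round(r.current_torque(),2),round(r.current_q()[5]-q[5],3))
r.set_gripper(0.45); print(np.round(r.current_contact_force()-f0,2))
r.move_linear([x,y,.23],vel=.15)
r.move_to([.48,.058,.29],down(0))
d=shot('wrist'); save('w4.png',d['pixels']); pickle.dump(d,open('w4.pkl','wb')); print(r.current_t())
E
python3 meas.py w4.pkl
```

```text
13.4333 [0.5897 0.0583 0.1656]
12.085781347036983 [-1.13  0.35  3.82]
14.2167 [0.01 0.41 0.67] [ 0.04  0.04 -0.09] 0.33
14.6333 [-0.71  0.81  2.08] [0.09 0.09 0.  ] 0.662
15.05 [-0.65  0.09  2.32] [ 0.06  0.14 -0.06] 0.996
15.4667 [-1.39  1.71  0.86] [ 0.15  0.19 -0.06] 1.33
[0.19 0.89 0.66]
17.025
table 0.0007959885657800592
plate px [224.  53.] A 3310 [619.1  95. ] [ 54.8 132.9] 89.6 z [0.0141 0.0157 0.0173] bbx [0.5527 0.6857 0.0678 0.1226]
plate px [288.  52.] A 3270 [619.2  21.9] [ 55.  133.5] 89.0 z [0.0142 0.0158 0.0174] bbx [ 0.5527  0.6857 -0.0058  0.0501]
floor px [242.  50.] A 124 [611.3  71.6] [17.3  8. ] 0.5 z [0.1004 0.1018 0.1057] bbx [0.6027 0.6199 0.0675 0.0755]
floor px [270.  51.] A 114 [610.8  44.9] [17.8  8.3] 0.7 z [0.1005 0.1017 0.103 ] bbx [0.602  0.6198 0.0406 0.049 ]
sidewall px [246.  40.] A 79 [618.6  67.7] [ 2.2 28.2] 89.2 z [0.116  0.1207 0.1233] bbx [0.6045 0.6327 0.0667 0.069 ]
sidewall px [267.  38.] A 115 [618.7  47.7] [28.1  4.2] 0.4 z [0.115  0.1218 0.1238] bbx [0.6046 0.6327 0.0456 0.0498]
sidewall px [236.  46.] A 105 [610.5  77.5] [ 4.  19.6] 88
[... 328 characters left out ...]
.] A 179 [589.   69.9] [ 8.7 15.7] 89.5 z [0.1321 0.1337 0.1388] bbx [0.5812 0.5968 0.0655 0.0743]
endwall/bar px [269.  69.] A 201 [589.   46.1] [16.2  9.7] 1.0 z [0.1308 0.1336 0.1396] bbx [0.5809 0.5971 0.0412 0.051 ]
endwall/bar px [256. 105.] A 684 [554.3  57.9] [42.6 23.7] 89.5 z [0.1263 0.128  0.1313] bbx [0.5425 0.5662 0.0365 0.0792]
endwall/bar px [301. 115.] A 229 [546.8  13.1] [20.3 10.7] 89.9 z [0.1261 0.1287 0.1308] bbx [0.5415 0.5521 0.003  0.0233]
wing px [256.  64.] A 646 [588.6  59.2] [33.1 13.7] 0.2 z [0.1632 0.1655 0.1669] bbx [0.5721 0.6052 0.0523 0.0661]
handle px [205. 159.] A 1251 [500.  113.4] [18.1 79.1] 89.2 z [0.1198 0.1242 0.1265] bbx [0.4605 0.5396 0.1041 0.1229]
```

View pics/w4.png

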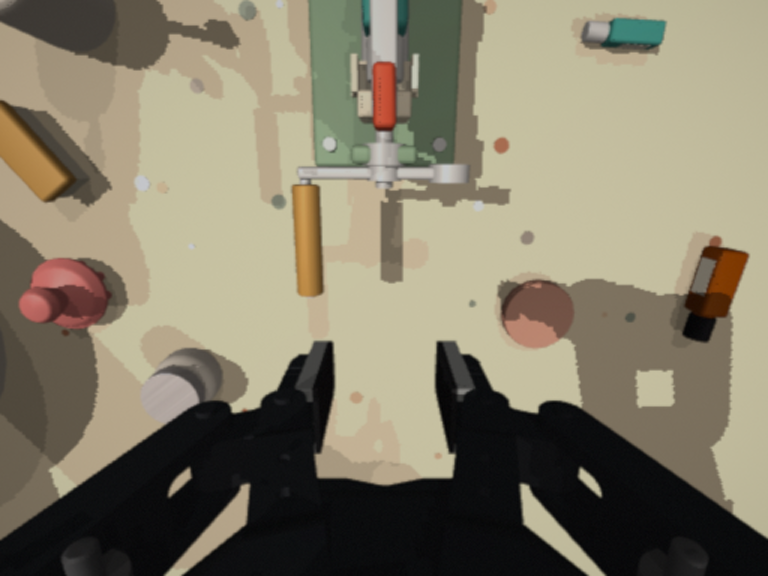

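The clamp wing's length now lies along the axle (0.2°, so clamp ≈ 1.57), and the bar covers the bottle at about (384,30). The handle at about (308,240) is centred at (0.500, 0.1133). Its grip point is therefore (0.4825, 0.1133, 0.115) and the axle is at y≈0.0583. Next I'll grip the handle and turn the first quarter, logging forces.

```bash
cat > crank.py <<'E'
from h import *
XC,YC,ZC,RR=.4825,.0583,.118,.055
def pt(th,YC=YC,ZC=ZC,RR=RR): return [XC,YC+RR*np.cos(th),ZC+RR*np.sin(th)]
E
python3 - <<'E'
from crank import *
p=pt(0)
r.move_to([p[0],p[1],.20],down(np.pi)); print(r.current_t())
r.move_linear([p[0],p[1],p[2]],vel=.1); f0=np.array(r.current_contact_force()); np.save('f0.npy',f0); print(r.current_t(),np.round(r.current_tool_pos(),4),f0.round(2))
r.set_gripper(0,squeeze=60); print(r.current_opening()*85,np.round(r.current_contact_force()-f0,2),r.current_torque())
for k in range(1,7):
    th=np.radians(15*k); r.move_linear(pt(th),vel=.06)
    F=np.array(r.current_contact_force())-f0; a=np.array(r.current_tool_pos())
    print(15*k,round(r.current_t(),2),F.round(1),'rad',round(F[1]*np.cos(th)+F[2]*np.sin(th),1),'tan',round(-F[1]*np.sin(th)+F[2]*np.cos(th),1),(a-pt(th)).round(4))
E
```

```text
19.5833
20.55 [0.4828 0.1134 0.1185] [-0.36  0.14  1.5 ]
18.059263951303194 [ 0.74  5.04 -0.63] [ 7.30024879e-01 -5.79935287e-04 -4.33872146e-02]
15 21.25 [1.3 7.5 0.1] rad 7.3 tan -1.9 [0.0003 0.0004 0.0003]
30 21.64 [ 1.1  8.5 -0.2] rad 7.3 tan -4.4 [0.0002 0.0006 0.0003]
45 22.03 [-0.6  8.6  1.6] rad 7.2 tan -4.9 [0.0002 0.0006 0.0003]
60 22.43 [-1.1 10.2  3.4] rad 8.0 tan -7.2 [0.0001 0.0006 0.0004]
75 22.82 [-2.   8.9  6.4] rad 8.5 tan -6.9 [0.0001 0.0005 0.0005]
90 23.21 [-3.4  7.9  7.3] rad 7.3 tan -7.9 [-0.      0.0003  0.0005]
```

The forces are gentle: about 7 N radial, with the tangential load rising to the expected 8 N. I'll continue through both turns.

Run:
```python
from crank import *
f0=np.load('f0.npy'); deg=90; t0=r.current_t()
while deg<720:
    deg=min(720,deg+(20 if deg!=90 else 10)); th=np.radians(deg)
    r.move_linear(pt(th,RR=.0553 if deg<720 else .055),vel=.12)
    F=np.array(r.current_contact_force())-f0
    if deg%60<20: print(deg,round(r.current_t(),2),F.round(1),'rad',round(F[1]*np.cos(th)+F[2]*np.sin(th),1),'tan',round(-F[1]*np.sin(th)+F[2]*np.cos(th),1),round(r.current_opening()*85,1))
    if np.linalg.norm(F)>60: print('ABORT',deg,F); break
print(r.current_tool_pos())
d=shot('wrist'); save('w5.png',d['pixels']); d=shot('side'); save('s5.png',d['pixels'][90:240,180:380],4)
```

```text
120 23.77 [-3.2  3.8  4. ] rad 1.6 tan -5.3 18.3
180 24.69 [-1.7  4.6 -2.2] rad -4.6 tan 2.2 18.3
240 25.62 [-3.1  9.8  2.3] rad -6.9 tan 7.4 18.0
300 26.54 [-4.2  2.5  7.2] rad -5.0 tan 5.7 18.3
360 27.47 [ 0.1  0.3 -1.5] rad 0.3 tan -1.5 18.1
420 28.39 [-1.   9.5  4.3] rad 8.5 tan -6.1 17.9
480 29.32 [-3.2  0.3  9.3] rad 7.9 tan -4.9 17.7
540 30.24 [-1.2  4.6 -1.1] rad -4.6 tan 1.1 17.7
600 31.17 [-2.4  9.5  2.9] rad -7.2 tan 6.8 18.0
660 32.09 [-4.5  2.3  9.3] rad -6.9 tan 6.6 18.0
720 33.02 [ 1.3  2.9 -0.8] rad 2.9 tan -0.8 18.2
[0.48278454 0.11380292 0.11842776]
```

View pics/s5.png

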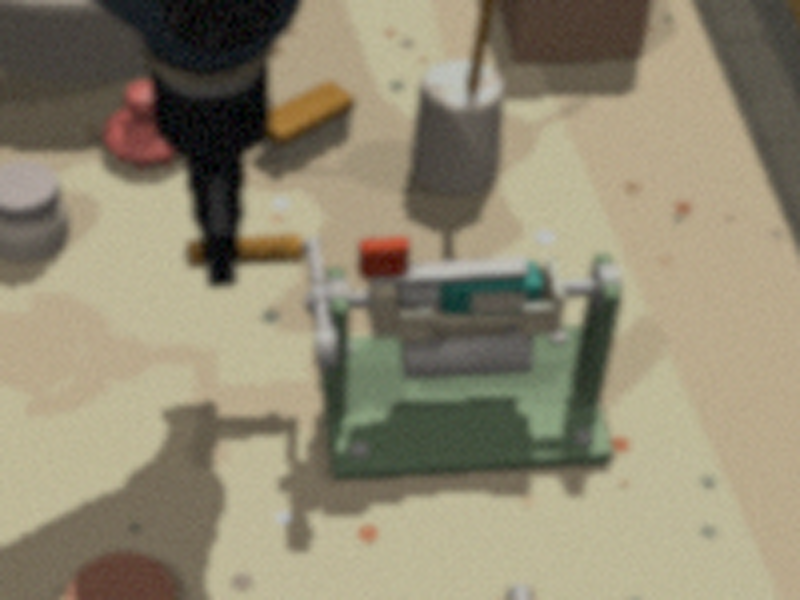

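```bash
python3 - <<'E'
from crank import *
import pickle
r.sleep(0.3)
r.set_gripper(0.5); print(r.current_t(),r.current_opening()*85)
p=r.current_tool_pos()
r.move_linear([p[0],p[1],.22],vel=.12)
r.move_to([.47,.058,.30],down(0)); r.sleep(1)
d=shot('wrist'); save('w6.png',d['pixels']); pickle.dump(d,open('w6.pkl','wb')); print(r.current_t())
d=shot('side'); save('s6.png',d['pixels'])
E
python3 meas.py w6.pkl
```

```text
33.775 42.60695270894167
38.3833
table 0.0007873632794472563
plate px [224.  50.] A 2845 [617.2  95. ] [ 54.5 124.1] 89.6 z [0.0141 0.0158 0.0173] bbx [0.5552 0.6794 0.068  0.1225]
plate px [288.  48.] A 2871 [617.2  22.2] [ 55.2 124.1] 89.5 z [0.0141 0.0157 0.0173] bbx [ 0.5552  0.6792 -0.0057  0.05  ]
floor px [268.  32.] A 268 [625.8  45.3] [47.   9.1] 3.0 z [0.1006 0.102  0.1033] bbx [0.6025 0.6493 0.0402 0.0501]
sidewall px [239.  37.] A 219 [615.2  74.6] [30.  11.3] 3.6 z [0.1132 0.1198 0.1236] bbx [0.6    0.6304 0.0681 0.0794]
sidewall px [276.  38.] A 98 [609.9  38.4] [19.6  4. ] 0.9 z [0.118  0.1201 0.1214] bbx [0.6001 0.6197 0.0364 0.0405]
endwall/bar px [258.  28.] A 842 [610.1  57.3] [62.2 25.3] 10.2 z [0.1267 0.1387 0.1405] bbx [0.581  0.6399 0.0416 0.0698]
endwall/bar px [243.  60.] A 166 [588.9  70.8] [ 7.9 15.6] 89.1 z [0.1301 0.1334 0.135 ] bbx [0.5811 0.5967 0.0668 0.0748]
endwall/bar px [256.  95.] A 654 [554.1  58.3] [23.3 42.9] 0.0 z [0.1262 0.1281 0.1312] bbx [0.5425 0.5657 0.0368 0.0797]
endwall/bar px [299. 105.] A 232 [546.8  13.8] [20.7 10.8] 90.0 z [0.1263 0.129  0.1312] bbx [0.5414 0.5522 0.0034 0.0242]
wing px [255.  54.] A 621 [588.6  59.7] [33.3 13.3] 0.3 z [0.1606 0.1654 0.1669] bbx [0.5719 0.6053 0.053  0.0663]
handle px [206. 149.] A 1181 [500.1 113.5] [18.6 79. ] 88.8 z [0.1192 0.1236 0.1257] bbx [0.4607 0.5395 0.1042 0.1232]
```

View pics/w6.png

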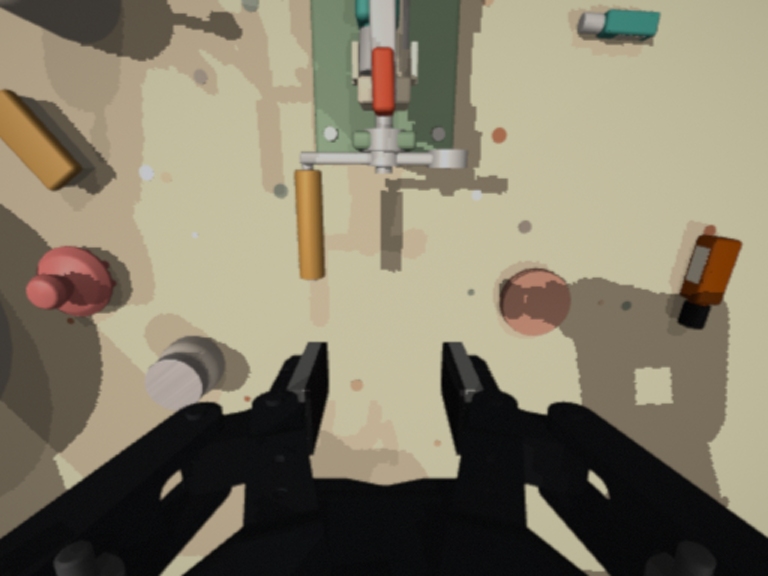

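View pics/s6.png

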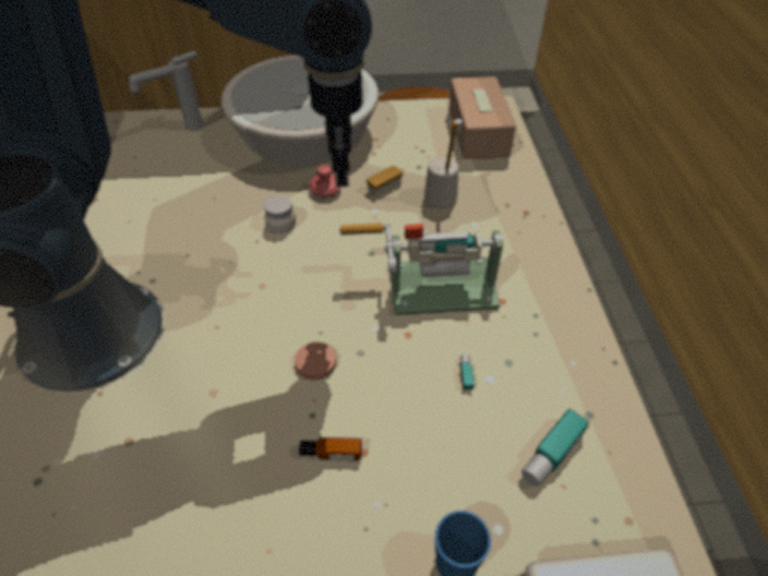

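Crank, clamp and bystanders look right. The bottle seems to have shifted slightly sideways during the tumble, so I'll take one closer look before handing in.

```bash
python3 - <<'E'
from h import *
import pickle
r.move_to([.55,.058,.30],down(0))
d=shot('wrist'); save('w7.png',d['pixels'][0:200,130:390],3); pickle.dump(d,open('w7.pkl','wb')); print(r.current_t())
W=cloud(d); hsv=cv2.cvtColor(d['pixels'],cv2.COLOR_RGB2HSV).astype(int); X,Y,Z=W[...,0],W[...,1],W[...,2]
m=(X>.59)&(X<.715)&(Y>.02)&(Y<.1)&(hsv[...,0]>78)&(hsv[...,0]<95)&(hsv[...,1]>90)&(Z>.1)
P=W[m]; print('teal',cv2.minAreaRect((P[:,:2]*1000).astype(np.float32)),np.percentile(P[:,2],[3,50,97]))
for x0 in np.arange(.605,.70,.01):
    s=(abs(X-x0)<.003)&(Z>.108)&(Z<.133)&(abs(Y-.058)<.0172); 
    print(round(x0,3),np.round([Y[s].min(),Y[s].max(),np.median(Z[s])],4) if s.sum()>5 else None)
E
python3 meas.py w7.pkl | grep -E 'wing|handle|table|endwall'
```

```text
38.9
teal ((666.7610473632812, 62.059993743896484), (26.188350677490234, 74.78546142578125), 88.4390640258789) [0.12704637 0.12922705 0.13084598]
0.605 [0.0677 0.0746 0.1245]
0.615 [0.0676 0.0744 0.1246]
0.625 [0.0675 0.0742 0.1243]
0.635 [0.0491 0.0745 0.1291]
0.645 [0.0491 0.0743 0.1294]
0.655 [0.0482 0.0752 0.1291]
0.665 [0.0483 0.075  0.129 ]
0.675 [0.0473 0.0748 0.1292]
0.685 [0.0475 0.0747 0.1292]
0.695 [0.0475 0.0749 0.129 ]
table 0.0007946478026866766
endwall/bar px [257.  16.] A 340 [706.9  57.6] [40.8  6.6] 89.5 z [0.1263 0.1276 0.1291] bbx [0.7035 0.7103 0.0372 0.0781]
endwall/bar px [256.  88.] A 1787 [635.1  59.7] [109.1  27.2] 6.3 z [0.1275 0.1389 0.1405] bbx [0.5821 0.6895 0.0414 0.0699]
endwall/bar px [266.  62.] A 27 [666.8  47.8] [19.8  1.1] 0.5 z [0.126  0.1272 0.1288] bbx [0.6569 0.6767 0.0474 0.0485]
endwall/bar px [244. 143.] A 124 [589.7  71.4] [ 7.5 15.3] 88.9 z [0.128  0.1333 0.1345] bbx [0.5821 0.5973 0.0676 0.0752]
endwall/bar px [256. 172.] A 520 [554.2  58.4] [41.9 23.8] 89.8 z [0.1262 0.128  0.1312] bbx [0.5423 0.5662 0.0374 0.0794]
endwall/bar px [296. 181.] A 203 [546.8  13.6] [20.8 12.4] 88.7 z [0.1264 0.1291 0.131 ] bbx [0.5406 0.553  0.0031 0.0239]
wing px [255. 146.] A 462 [590.2  58.9] [32.1 12.4] 0.2 z [0.1627 0.1654 0.1669] bbx [0.5741 0.6062 0.0526 0.065 ]
handle px [209. 206.] A 661 [511.6 113.5] [18.  56.6] 89.6 z [0.119  0.1235 0.1255] bbx [0.4834 0.54   0.1043 0.1225]
```

View pics/w7.png

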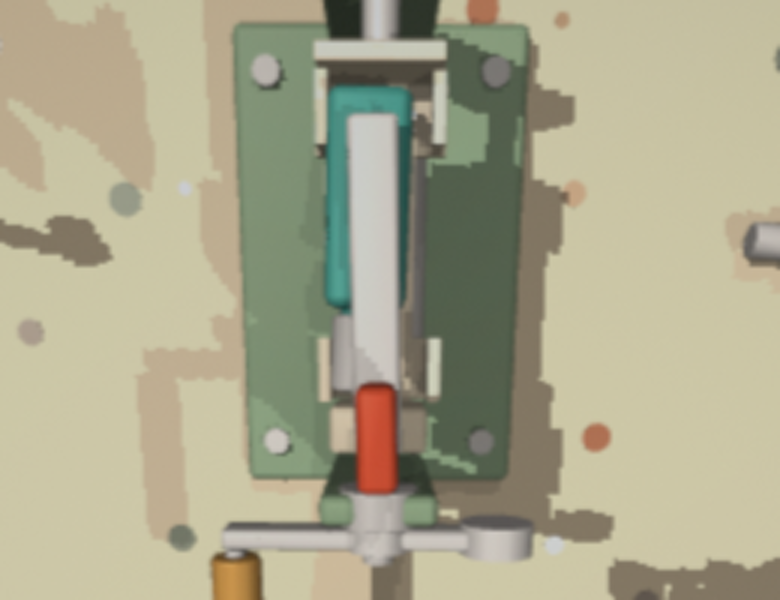

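The bottle lies against the left side walls, about +3.3 mm across (limit 8) and +1 mm along. Its top is at about 128.5 mm, so it is seated, and its yaw is under 2°. Everything is within the limits and the robot is clear, so I'm handing in.

Run:
```python
from h import *
print(r.current_qvel(), r.current_contact_force())
r.hand_in(); print(r.current_t())
```

```text
[ 5.13368708e-04 -2.34004918e-02  1.69302784e-02  7.83495483e-04
 -8.67265964e-05 -4.31595791e-04] [0.85597362 0.12831005 0.1514128 ]
the job is handed in; nothing more can be done
the job is handed in; nothing more can be done
```

The job is done and handed in at about 39 s of the 69 s allowed; the hand-in reports no verdict. I laid the middle-sized teal bottle in the cradle and turned the red wing knob clockwise until the bar lay lengthwise over it. I then turned the bamboo handle two full turns clockwise, kept hold throughout, and released it with the cradle hanging upright.

- **Crank:** The last view shows the handle back at its starting place, centred at (0.500, 0.1135) and level with the axle. The tangential load during the turns stayed under about 8 N, as expected.
- **Pace:** The first quarter turn ran slowly, at roughly 10 s a turn, while I checked the forces. I then paused briefly before continuing. The rest ran at about 5.5 s a turn, slower than the four or so you asked for. The motion was short straight segments rather than one continuous sweep.
- **Clamp:** The wing is within about 0.3° of lengthwise, so the clamp is at about 1.57 rad.
- **Bottle:** The bottle slid about 3 mm sideways against the cradle walls during mixing. Its centre is about 1 mm off along the cradle, it is at the seated height, and its yaw is under 2°. All of this is within the limits.
- **Bystanders:** They all looked unmoved by eye in the side and wrist views. I did not measure their positions again.

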